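# Close up and start the vacuum cleaner after a filter change

## Task

The new filter cassette stands loose and proud in the open vacuum cleaner. Just by pressing and pushing, without lifting anything, press the cassette down until it is fully seated, then push the lid over and press it shut flush, and only then press the round power pedal all the way down and let it come back up. Leave the oblong cord-rewind pedal and all the other things lying about as they are.

Things in the scene. Friction and masses are not known exactly. Their poses are not given: they have to be found in the camera images.
- vac: canister vacuum cleaner, fixed, 400 mm long, 270 mm wide over the wheels, its long side to the robot. Origin on the table under its middle; its x axis runs across the machine, away from the robot when unturned; its y axis along it towards the rear with the pedals; the nose with the hose socket is at -y
- deck (a point): middle of the flat rear deck, 165 mm above the table, x = 0, y = 97 mm on the machine; the deck is 230 mm (x) by 175 mm (y). A carry handle bar crosses it 51 mm to the -y side of this point, rising to 33 mm above the deck
- compartment (a point): middle of the rim plane of the dust compartment in front of the lid's hinge, 160 mm above the table, x = 0, y = -82 mm on the machine; its opening is 170 mm (x) by about 155 mm (y), its floor 30 mm below the rim
- filter_top (a point): middle of the clear rigid grille on top of the filter cassette (where to press), x = -12, y = -65 mm on the machine. The cassette, 130 mm (x) by 80 mm (y), stands in the compartment; its top is 146 mm above the table when seated. A pull tab, 12 mm thick, 44 mm wide, rises 12 mm from the grille 62 mm to the +x side of this point
- filter (a joint): height of the cassette above its seat in m: 0 seated, starts 0.008 to 0.013 (standing proud). Slides straight up and down with about 5 N of friction and stays where it is left; hard stop at 0
- lid (a joint): angle of the dust compartment lid in rad: 0 shut flat, 1.57 upright, stop at 2.0; starts standing open, about upright or leaning back towards the pedals (1.5 to 1.75). Stiff hinge: stays at any angle, about 3 N at the free edge moves it; hard stop at 0
- lid_hinge (a point): middle of the lid's hinge line, which runs along the machine's x axis at y = 0, 167 mm above the table. The lid is 200 mm wide (x), 12 mm thick (6 mm either side of the hinge line) and reaches 172 mm from the hinge, with a 54 mm wide catch tab to 184 mm. Shut, it reaches towards -y (the nose)
- lid_press (a point): point on the outer face of the lid (upper face when shut), 140 mm from the hinge on its middle line; 173 mm above the table when the lid is shut
- power_top (a point): centre of the top of the power pedal: the round one, 56 mm across, at x = -60, y = 125 mm on the rear deck, top 12 mm above the deck when up
- power (a joint): travel of the power pedal in m, 0 up, 0.007 fully down; springs back; about 6 N to push fully down
- rewind_top (a point): centre of the top of the cord-rewind pedal: the oblong one, 36 x 66 mm, at x = 68, y = 122 mm on the rear deck, same height; not to be pressed
- rewind (a joint): travel of the cord-rewind pedal in m, 0 up, 0.007 fully down; springs back
- dust_brush: round dusting-brush nozzle, 45 mm across, 52 mm high, standing on the rear deck between the two pedals; origin under its centre
- old_filter: the dirty filter cassette that was taken out, same 130 x 80 mm part as the new one, 35 mm high with its tab, lying on the table off the nose of the machine; origin under its centre
- crevice: crevice nozzle, 200 mm long, 34 mm high, lying on the table in front of the near long side of the machine; origin under it
- upholstery: upholstery nozzle, 130 mm wide, 36 mm high, lying on the table behind the rear of the machine; origin under it
- polish_tin: flat shoe-polish tin, 78 mm across, 25 mm high, on the table along the far side of the machine; origin under its centre
- mug: white mug, 80 mm across, 92 mm high, along the far side of the machine; origin under its centre

How it is judged:
On the way, in this order (a step that is already met when the one before it is completed fails the run):
1. the filter cassette is pressed down on its seat while the lid still stands open (value of joint filter below 0.002 m and value of joint lid above 1 rad), for 0.2 s.
2. the lid is pushed shut, flush (value of joint filter below 0.002 m and value of joint lid below 0.035 rad), for 0.2 s.
3. the power pedal is pressed down with the lid shut (value of joint power above 0.0055 m and value of joint lid below 0.035 rad), for 0.1 s.
At the end, for the whole second after the job is handed in: cassette seated (within 2 mm), lid shut (within 0.035 rad, 6 mm at its edge), both pedals up (within 2 mm), every other thing within 30 mm of where it stood (all of step 2 and value of joint each of power, rewind below 0.002 m and distance of each of dust_brush, old_filter, crevice, upholstery, polish_tin, mug from where it was at the start of the episode below 0.03 m); the robot touches nothing.
It fails at once if the cassette is pulled up instead of pressed down (more than 20 mm above its seat) (value of joint filter above 0.02 m).
It fails at once if the power pedal is pressed (over 4 mm) while the lid is open (value of joint power above 0.004 m and value of joint lid above 0.06 rad).
It fails at once if the cord-rewind pedal is pressed (over 4 mm) (value of joint rewind above 0.004 m).
It fails at once if one of the other things is lifted, or moved by more than 30 mm (distance of any of dust_brush, old_filter, crevice, upholstery, polish_tin, mug from where it was at the start of the episode above 0.03 m).
It also fails if it takes over 58 s, if anything falls off the work surface, if the arm or the gripper's body presses on something with over 40 N, if the wrist force passes 120 N, or if a joint passes its speed limit or range.

## Robot

A 6-joint arm with a two-finger parallel gripper is mounted at the origin on the work surface. World frame = base frame: x ahead of the robot, y to its left, z up, the work surface at z = 0. Lengths are in m, angles in rad, forces in N, time in s.
With the tool pointing down it reaches from about 0.4 to 0.825 m from the base axis. Payload 7 kg.
Tool frame: the origin (TCP) lies midway between the tips of the shut fingers; the grasp point (between the pads) lies 19 mm behind it; z points along the fingers, y is the line along which they close (so a half turn about z gives the same grasp; the last joint's range is limited). The gripper opens to 88 mm and grips with 3 to 60 N. Pads are 19 mm wide; open, the fingers measure 130 mm over their backs; the gripper's body (78 mm by 193 mm) begins 47 mm behind the grasp point.
Start: joints at [1.577, 0.359, 0.012, 0, -1.224, -0.288], TCP at [0.188, 0.648, 0.227] pointing down, gripper open.
Joint ranges: [-3.07, 3.07], [-1.43, 2.12], [-1.02, 1.25], [-3.03, 1.67], [-3.05, -0], [-3.03, 3.03]. Speed limits (rad/s): [2.39, 2.39, 3.01, 3.14, 3.14, 3.14].

## Interface

Orientations are given as [roll, pitch, yaw] about the fixed x, y, z axes, in that order (R = Rz(yaw) Ry(pitch) Rx(roll)).
In Python, from station import arm gives the robot as it stands. The module is installed in compiled form; this text tells all that it offers.
- The arm moves only by the tool carry_out, never from a script. Its argument "commands" is a list of rows, each a list of 4 numbers: the shift along the world's x, y, z in units of 50 mm (1.0 is 50 mm), then the turn about the world's z in units of 6 degrees (1.0 is 6 degrees). A call has exactly 10 rows; each row is the pose to reach, as a shift and turn from the pose commanded when the call began; what a row does not reach only later rows make up. A row lasts 1/8 s, in which the tool goes at most 62.5 mm and 10.7 degrees, less where a joint would pass 70% of its speed; a pose out of reach is approached as far as the arm can. A call with a gripper value outside its range is refused whole. "claw" is the closure, from 0 (fully open) to 1 (shut), set as the call begins (left out, the last holds). The fingers move at their own pace and stop on an object; "force" is the grip in N (left out, the last holds). Time passes only in rows, so rows that repeat a pose let the fingers close, or fill a call up. It gives the time, the measured TCP pose, the force, the opening and the grip force at its end, in the units of the state.
- arm.get_state(): the state, without advancing time (a new reading comes with each control period).
- arm.grab_frame(name): name is "side" or "top"; returns a dict with "pixels" (400x640x3 uint8, red, green, blue), "fx", "fy", "cx", "cy" (pixels), "eye" and "orientation" of the camera in the world. Camera axes: x right, y down, z forward; pixel columns grow to the right and rows downward; lengths in m; the calibration is good to about 2 mm. A picture is of the moment at which its call begins. There is no depth.
- arm.job_done(): hands the job in; it is judged then, once.
Trained networks look in a picture, given as the dict that the camera call returned (one of the last four; its "shot" number tells which), for a name from the list of things; names that differ only in an ending like _2 or _b are one class to them, and where a whole thing is asked for, a point or a joint stands for the part that bears it (a point fixed in the world has none). Each returns a list of dicts, best first, with "conf" (0 to 1); they miss things now and then, are a little off and sometimes report something else, mostly with a low value. They report only what shows in the picture. A call takes as long as a camera call.
- arm.regions_of(picture, query): "pixels" (400x640 bool, what is visible of it) and "uv" ([column, row] in pixels, amid what is visible of it).
- arm.mark_of(picture, query): "uv" ([column, row] in pixels: a listed point, or the origin of a listed thing).
The state is a dict: "t": time; "q": joint angles; "qd": joint speeds; "joint_efforts": joint torques, N m; "eef_pos": TCP position; "ee_rot": TCP orientation; "force": force on the tool from outside, world axes, zero at the start; "moment": the same for the moment, N m; "width": finger opening in m; "gripper_force": force on a finger pad.
Only numpy, scipy, OpenCV 4.12 (cv2) and the standard library are available. Lean on these libraries where they do the work, as an engineer would, in place of code of your own. Each camera call takes 0.05 s, during which the arm holds its last target. There are 200 camera calls.

## Working session

There is one attempt and no reset: what is moved stays moved. The work goes in short steps, Python scripts to look and compute and a tool call to move; the robot and the scene stay as the last step left them, time stands still between calls to the robot, and variables do not carry over. Pictures are saved under pics/ and viewed, at most 10 in all, crops included, and the job is handed in when it is done.

Besides the shell and the picture viewer there is one more tool, called after "Call:" as name(argument=value, ...) on one line, values as JSON. carry_out: Moves the arm, as the interface text tells. Its arguments: {"type":"object","properties":{"commands":{"type":"array","items":{"type":"array","items":{"type":"number"}}},"claw":{"type":"number"},"force":{"type":"number"}},"required":["commands"]}

```bash
mkdir -p pics
cat > h.py <<'E'
import numpy as np, cv2
from station import arm
from scipy.spatial.transform import Rotation as R
def rot(o):
    o=np.array(o,float)
    if o.shape==(3,3): return o
    return R.from_euler('xyz',o).as_matrix() if o.size==3 else R.from_quat(o).as_matrix()
def ray(p,uv):
    d=np.array([(uv[0]-p['cx'])/p['fx'],(uv[1]-p['cy'])/p['fy'],1])
    return np.array(p['eye']),rot(p['orientation'])@d
def onz(p,uv,z):
    e,d=ray(p,uv); return e+d*(z-e[2])/d[2]
def proj(p,X):
    c=rot(p['orientation']).T@(np.array(X)-p['eye']); return [p['fx']*c[0]/c[2]+p['cx'],p['fy']*c[1]/c[2]+p['cy']]
E
python3 - <<'E'
from h import *
s=arm.get_state(); print(s['eef_pos'],s['ee_rot'],s['width'])
Z=dict(vac=0,deck=.165,compartment=.16,filter_top=.156,lid_hinge=.167,power_top=.177,rewind_top=.177,dust_brush=.165,old_filter=0,crevice=0,upholstery=0,polish_tin=0,mug=0)
for n in('side','top'):
    p=arm.grab_frame(n); cv2.imwrite(f'pics/{n}0.png',p['pixels'][:,:,::-1])
    print(n,np.round(p['eye'],3),np.round(rot(p['orientation'])[:,2],2),p['fx'])
    for k,z in Z.items():
        print(k,[(np.round(m['uv']),round(m['conf'],2),np.round(onz(p,m['uv'],z),3)[:2]) for m in arm.mark_of(p,k)[:2]])
    print('lid_press',[(np.round(m['uv']),m['conf']) for m in arm.mark_of(p,'lid_press')[:2]])
E
```

```text
[0.18759942 0.6478879  0.22562347] [ 3.13992698e+00 -1.64969986e-04 -2.81919999e-01] 0.08767392776447691
side [ 1.095 -0.235  0.996] [-0.5   0.24 -0.84] 467.8611045991058
vac [(array([332., 234.]), 0.9, array([0.595, 0.038]))]
deck [(array([374., 185.]), 0.77, array([0.609, 0.13 ])), (array([385., 185.]), 0.29, array([0.619, 0.152]))]
compartment [(array([301., 208.]), 0.83, array([ 0.588, -0.036])), (array([337., 152.]), 0.51, array([0.488, 0.104]))]
filter_top [(array([305., 204.]), 0.82, array([ 0.583, -0.023])), (array([399., 199.]), 0.68, array([0.661, 0.165]))]
lid_hinge [(array([403., 198.]), 0.74, array([0.669, 0.168])), (array([337., 196.]), 0.57, array([0.6  , 0.044]))]
power_top [(array([375., 154.]), 0.78, array([0.544, 0.17 ]))]
rewind_top [(array([400., 200.]), 0.56, array([0.674, 0.156]))]
dust_brush [(array([384., 184.]), 0.83, array([0.616, 0.152]))]
old_filter []
crevice []
upholstery [(array([446., 209.]), 0.83, array([0.659, 0.327]))]
polish_tin [(array([333., 316.]), 0.57, array([ 0.78 , -0.054]))]
mug [(array([403., 289.]), 0.85, array([0.794, 0.116]))]
lid_pres
[... 278 characters left out ...]
ter_top [(array([353., 220.]), 0.65, array([ 0.586, -0.026]))]
lid_hinge [(array([324., 213.]), 0.79, array([0.598, 0.033]))]
power_top [(array([254., 237.]), 0.93, array([0.547, 0.166]))]
rewind_top [(array([266., 172.]), 0.62, array([0.675, 0.148]))]
dust_brush [(array([263., 203.]), 0.7, array([0.615, 0.151]))]
old_filter []
crevice [(array([354., 301.]), 0.74, array([ 0.418, -0.041])), (array([262., 173.]), 0.19, array([0.71 , 0.182]))]
upholstery [(array([199., 191.]), 0.93, array([0.663, 0.326]))]
polish_tin [(array([365., 146.]), 0.91, array([ 0.779, -0.061]))]
mug [(array([291., 140.]), 0.81, array([0.792, 0.116]))]
lid_press [(array([317., 204.]), 0.79), (array([364., 146.]), 0.17)]
```

View pics/side0.png

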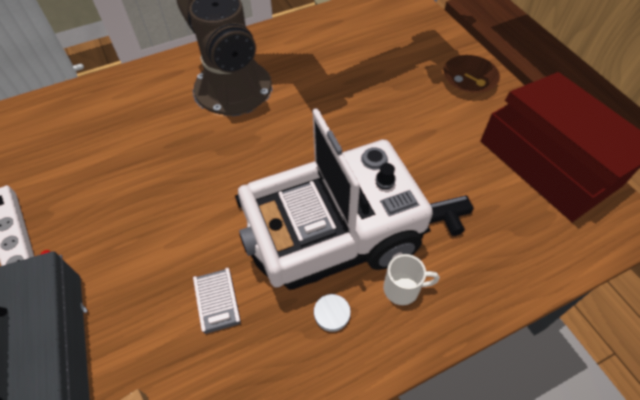

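View pics/top0.png

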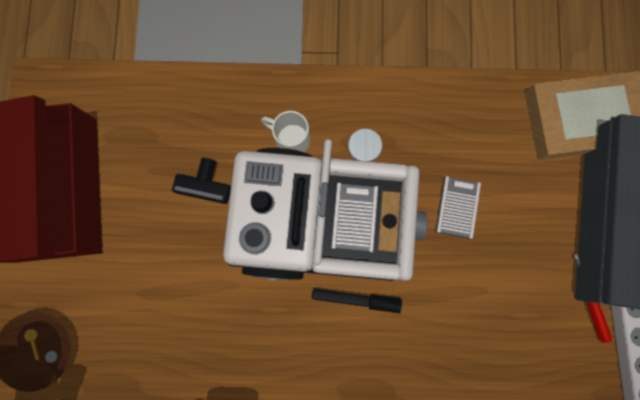

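```bash
cat >> h.py <<'E'
YAW,O=0,np.zeros(2)
def W(x,y,YAW,O): return O+np.array([np.cos(YAW)*x-np.sin(YAW)*y,np.sin(YAW)*x+np.cos(YAW)*y])
E
python3 - <<'E'
from h import *
from scipy.optimize import least_squares
P=dict(vac=(0,0,0),deck=(0,.097,.165),compartment=(0,-.082,.16),filter_top=(-.012,-.065,.156),power_top=(-.06,.125,.177),rewind_top=(.068,.122,.177),lid_hinge=(0,0,.167))
ob=[];pr=None;lp=[]
for n in('side','top'):
    p=arm.grab_frame(n)
    for k,X in P.items():
        m=arm.mark_of(p,k)
        for c in m[:2]: ob.append((p,k,X,c['uv'],n))
    lp.append((p,arm.mark_of(p,'lid_press')[0]['uv']))
f=lambda v:np.concatenate([np.array(proj(p,[*W(X[0],X[1],v[2],v[:2]),X[2]]))-uv for p,k,X,uv,n in ob])
r=least_squares(f,[.597,.038,-.09],loss='soft_l1',f_scale=2)
print(r.x); 
for o,e in zip(ob,f(r.x).reshape(-1,2)): print(o[4],o[1],np.round(e,1))
g=lambda a:np.concatenate([np.array(proj(p,[*W(0,-.14*np.cos(a[0])+.006*np.sin(a[0]),r.x[2],r.x[:2]),.167+.14*np.sin(a[0])+.006*np.cos(a[0])]))-uv for p,uv in lp])
s=least_squares(g,[1.6]);print('lid',s.x,s.fun)
for n,(x,y) in dict(press=(-.012,-.072),lidback=(0,.06),lid140=(0,-.14),power=(-.06,.125)).items(): print(n,W(x,y,r.x[2],r.x[:2]))
E
```

```text
[ 0.59655869  0.03792094 -0.06670236]
side vac [1.  1.4]
side deck [-4.6  0.4]
side compartment [-2.   3.8]
side power_top [-1.1  2.1]
side power_top [ 73.4 -54.8]
side lid_hinge [-0.4 -0.1]
top vac [0.5 0.5]
top deck [0.5 1.3]
top deck [-80.2 -11.5]
top compartment [39.9 -3.7]
top compartment [0.1 1.4]
top filter_top [-0.9  1.7]
top power_top [-1.4 -0.4]
top rewind_top [-1.8  0.4]
top lid_hinge [0.  0.8]
lid [1.56764806] [ 1.24606802 -0.59076942  1.04576642  0.98127485]
press [ 0.57978637 -0.03311911]
lidback [0.60055787 0.09778751]
lid140 [ 0.58722729 -0.10176773]
power [0.54502373 0.16664214]
```

Call:
carry_out(commands=[[0,0,1,-1.5],[0,0,2,-3],[0,0,3,-4.5],[0,0,3.5,-6],[0,0,3.5,-7.5],[0,0,3.5,-9],[0,0,3.5,-10.5],[0,0,3.5,-12],[0,0,3.5,-13.3],[0,0,3.5,-13.3]], claw=1, force=20)

```text
t: 3.65
eef_pos: [0.1877, 0.6483, 0.4016]
ee_rot: [3.142, 0.0, -1.674]
force: [0.4, 0.1, 0.2]
width: 0.0008
gripper_force: 0.0
```

Call:
carry_out(commands=[[0.6,-1.0,0.3,0.3],[1.2,-2.1,0.3,0.3],[1.8,-3.1,0.3,0.3],[2.4,-4.2,0.3,0.3],[3.0,-5.2,0.3,0.3],[3.6,-6.3,0.3,0.3],[4.2,-7.3,0.3,0.3],[4.8,-8.4,0.3,0.3],[5.4,-9.5,0.3,0.3],[6.0,-10.5,0.3,0.3]])

```text
t: 4.9
eef_pos: [0.4882, 0.1213, 0.4171]
ee_rot: [-3.141, 0.001, -1.639]
force: [1.0, 0.7, -0.5]
width: 0.0005
gripper_force: 0.0
```

Call:
carry_out(commands=[[0.6,-1.0,0,0],[1.2,-2.1,0,0],[1.8,-3.2,0,0],[1.8,-3.2,0,0],[1.8,-3.2,-0.8,0],[1.8,-3.2,-1.6,0],[1.8,-3.2,-2.4,0],[1.8,-3.2,-3.2,0],[1.8,-3.2,-4.0,0],[1.8,-3.2,-4.4,0]])

```text
t: 6.15
eef_pos: [0.5764, -0.036, 0.1945]
ee_rot: [3.139, -0.0, -1.64]
force: [0.3, 0.2, -0.6]
width: 0.0009
gripper_force: 0.0
```

Run:
```python
from h import *
print(arm.get_state()['eef_pos'])
p=arm.grab_frame('side'); im=p['pixels'][100:280,210:450,::-1]; cv2.imwrite('pics/a.png',cv2.resize(im,None,fx=3,fy=3,interpolation=2))
```

```text
[ 0.57637659 -0.03596643  0.19454185]
```

View pics/a.png

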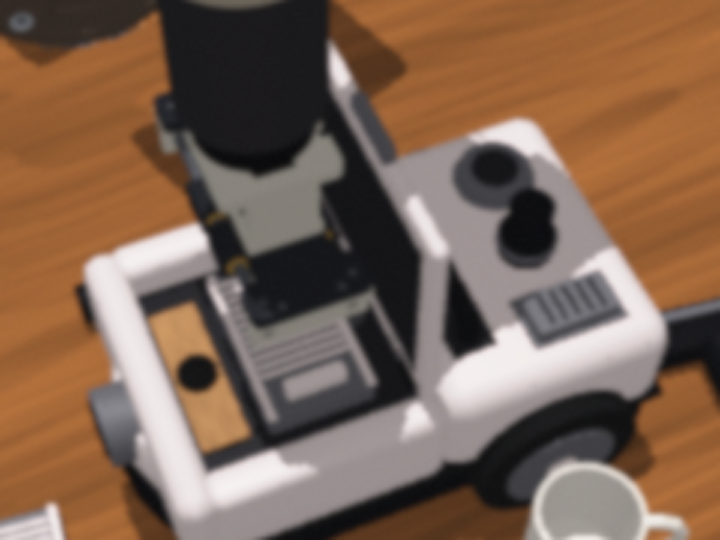

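Call:
carry_out(commands=[[0,0,-0.2,0],[0,0,-0.4,0],[0,0,-0.6,0],[0,0,-0.7,0],[0,0,-0.8,0],[0,0,-0.85,0],[0,0,-0.9,0],[0,0,-0.95,0],[0,0,-0.95,0],[0,0,-0.95,0]])

```text
t: 7.45
eef_pos: [0.5777, -0.0367, 0.149]
ee_rot: [3.142, -0.0, -1.643]
force: [-1.8, -0.0, 2.1]
width: 0.0005
gripper_force: 1.0
```

The picture shows the gripper over the middle of the grille (crop about 310,290), clear of the upright lid. I'll press further.

Call:
carry_out(commands=[[0,0,-0.03,0],[0,0,-0.06,0],[0,0,-0.09,0],[0,0,-0.12,0],[0,0,-0.12,0],[0,0,-0.12,0],[0,0,-0.12,0],[0,0,-0.12,0],[0,0,-0.12,0],[0,0,-0.12,0]])

```text
t: 8.7
eef_pos: [0.5778, -0.0367, 0.146]
ee_rot: [-3.14, -0.0, -1.642]
force: [-11.2, 3.3, 25.0]
width: 0.0002
gripper_force: 12.8
```

Call:
carry_out(commands=[[0,0,1,0],[0,0,2.2,0],[0,0,3.4,0],[0,0,4.6,0],[0,0,5.6,0],[0,0,5.6,0],[0.2,1,5.6,0],[0.4,2,5.6,0],[0.4,2.75,5.6,0],[0.4,2.75,5.6,0]])

```text
t: 9.95
eef_pos: [0.5978, 0.1035, 0.4212]
ee_rot: [3.14, -0.0, -1.64]
force: [-0.1, -0.9, 0.1]
width: 0.0004
gripper_force: 0.0
```

Call:
carry_out(commands=[[0,0,-0.4,0],[0,0,-0.8,0],[0,0,-1.2,0],[0,0,-1.6,0],[0,0,-2,0],[0,0,-2.4,0],[0,0,-2.4,0],[0,0,-2.4,0],[0,0,-2.4,0],[0,0,-2.4,0]])

```text
t: 11.2
eef_pos: [0.598, 0.1009, 0.3037]
ee_rot: [-3.141, 0.001, -1.643]
force: [-0.1, 0.2, -0.5]
width: 0.0007
gripper_force: 0.0
```

Run:
```python
from h import *
print(arm.get_state()['eef_pos'])
O=np.array([.5966,.0379]);Y=-.067
for t in np.array([90,80,70,60,50,40,30,20,10,0]):
    a=np.radians(t); r=.135
    y=-r*np.cos(a)+.006*np.sin(a)+.0095; z=.167+r*np.sin(a)+.006*np.cos(a)
    print(t,np.round([*W(0,y,Y,O),z],3))
p=arm.grab_frame('side'); im=p['pixels'][80:280,230:470,::-1]; cv2.imwrite('pics/b.png',cv2.resize(im,None,fx=3,fy=3,interpolation=2))
```

```text
[0.59796073 0.10090193 0.303738  ]
90 [0.598 0.053 0.302]
80 [0.596 0.03  0.301]
70 [0.595 0.007 0.296]
60 [ 0.593 -0.015  0.287]
50 [ 0.592 -0.035  0.274]
40 [ 0.591 -0.052  0.258]
30 [ 0.59  -0.066  0.24 ]
20 [ 0.589 -0.077  0.219]
10 [ 0.588 -0.084  0.196]
0 [ 0.588 -0.087  0.173]
```

View pics/b.png

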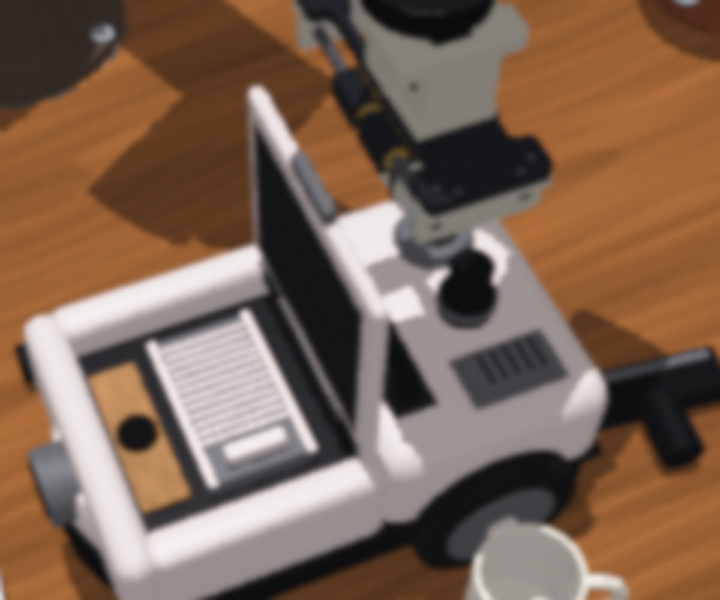

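The cassette now sits deep and the lid is still upright (edge at about 260,90 to 370,300 in the crop). The fingers are behind the lid's upper part.

Call:
carry_out(commands=[[0,-0.5,0,0],[0,-0.9,0,0],[0,-1.15,0,0],[0,-1.4,0,0],[-0.05,-1.65,0,0],[-0.05,-1.85,-0.1,0],[-0.1,-2.1,-0.2,0],[-0.1,-2.3,-0.3,0],[-0.1,-2.5,-0.4,0],[-0.1,-2.7,-0.6,0]])

```text
t: 12.5
eef_pos: [0.5926, -0.035, 0.2728]
ee_rot: [-3.142, -0.0, -1.643]
force: [-0.1, 0.8, 4.8]
width: 0.0007
gripper_force: 1.5
```

Call:
carry_out(commands=[[0,-0.2,-0.15,0],[-0.05,-0.35,-0.3,0],[-0.05,-0.5,-0.5,0],[-0.05,-0.65,-0.65,0],[-0.05,-0.75,-0.85,0],[-0.05,-0.85,-1.1,0],[-0.05,-0.95,-1.35,0],[-0.05,-1.0,-1.55,0],[-0.05,-1.05,-1.8,0],[-0.05,-1.05,-1.8,0]])

```text
t: 13.75
eef_pos: [0.5899, -0.0867, 0.1817]
ee_rot: [3.14, -0.0, -1.643]
force: [0.2, 0.6, 1.0]
width: 0.0004
gripper_force: 0.0
```

Run:
```python
from h import *
s=arm.get_state();print(s['eef_pos'],s['force'])
p=arm.grab_frame('side'); im=p['pixels'][80:280,230:470,::-1]; cv2.imwrite('pics/c.png',cv2.resize(im,None,fx=3,fy=3,interpolation=2))
```

```text
[ 0.58987771 -0.08674184  0.18171688] [0.18006905 0.56539933 1.04124205]
```

View pics/c.png

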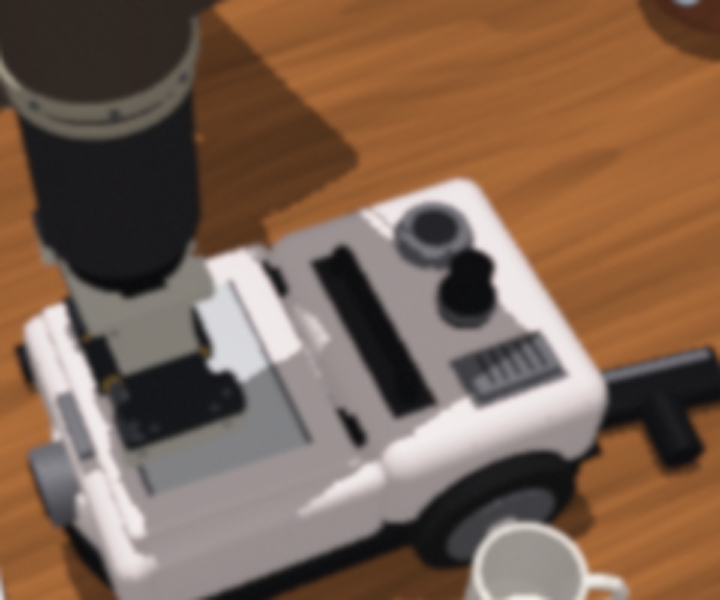

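The lid is nearly shut under the fingers (crop about 180,400). Now I'll press it down.

Call:
carry_out(commands=[[0,-0.1,-0.05,0],[0,-0.1,-0.1,0],[0,-0.1,-0.15,0],[0,-0.1,-0.2,0],[0,-0.1,-0.22,0],[0,-0.1,-0.24,0],[0,-0.1,-0.26,0],[0,-0.1,-0.26,0],[0,-0.1,-0.26,0],[0,-0.1,-0.26,0]])

```text
t: 15.05
eef_pos: [0.5906, -0.0918, 0.1731]
ee_rot: [-3.139, -0.001, -1.642]
force: [-7.3, 1.8, 21.5]
width: 0.0006
gripper_force: 10.4
```

Call:
carry_out(commands=[[0,0,0.8,0],[0,0,1.9,0],[-0.3,1,1.9,0],[-0.6,2,1.9,0],[-0.9,3,1.9,0],[-0.9,4,1.9,0],[-0.9,5.15,1.9,0],[-0.9,5.15,1.9,0],[-0.9,5.15,1.5,0],[-0.9,5.15,1.0,0]])

```text
t: 16.3
eef_pos: [0.5451, 0.1658, 0.2196]
ee_rot: [-3.141, 0.001, -1.643]
force: [0.5, -0.7, -0.0]
width: 0.0003
gripper_force: 0.0
```

Run:
```python
from h import *
s=arm.get_state();print(s['eef_pos'],s['force'])
ims=[]
for n in('side','top'):
    p=arm.grab_frame(n)
    print(n,[np.round(onz(p,m['uv'],.177),3) for m in arm.mark_of(p,'power_top')[:1]])
    u,v=map(int,proj(p,[.57,.10,.18])); ims.append(cv2.resize(p['pixels'][v-70:v+70,u-65:u+65,::-1],None,fx=3,fy=3,interpolation=2))
cv2.imwrite('pics/d.png',np.hstack(ims))
```

```text
[0.54506719 0.16580864 0.21960627] [ 0.51570123 -0.72663258 -0.01208539]
side [array([0.547, 0.177, 0.177])]
top [array([0.548, 0.163, 0.177])]
```

View pics/d.png

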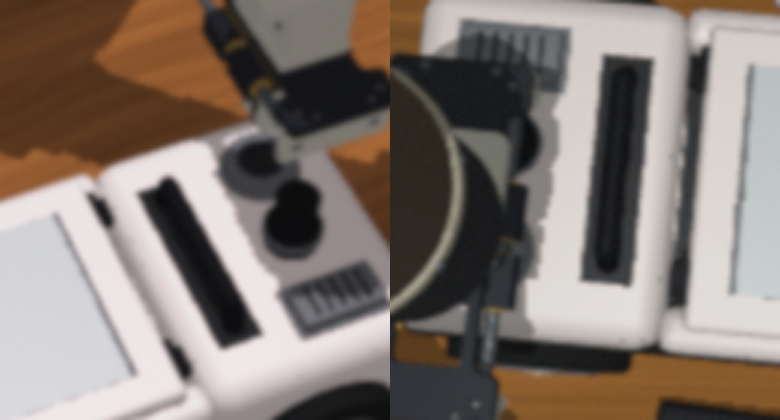

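Lid is flush and the gripper is above the power pedal, with the brush beside it and clear. Now pressing the pedal and coming back up.

Call:
carry_out(commands=[[0,0,-0.3,0],[0,0,-0.6,0],[0,0,-0.75,0],[0,0,-0.85,0],[0,0,-0.92,0],[0,0,-0.98,0],[0,0,-1.04,0],[0,0,-1.04,0],[0,0,-1.04,0],[0,0,-1.04,0]])

```text
t: 17.75
eef_pos: [0.5452, 0.1657, 0.1702]
ee_rot: [-3.14, 0.0, -1.643]
force: [-8.6, -1.9, 16.1]
width: 0.0004
gripper_force: 8.2
```

Call:
carry_out(commands=[[0,0,0.4,0],[0,0,1,0],[0,0,2,0],[0,0,3,0],[0,0,4,0],[0,0,4,0],[-0.5,1,4,0],[-1,2,4,0],[-1,3,4,0],[-1,3,4,0]])

```text
t: 19.0
eef_pos: [0.4945, 0.3189, 0.3662]
ee_rot: [3.14, -0.001, -1.64]
force: [0.1, -0.2, -0.4]
width: 0.0005
gripper_force: 0.0
```

Run:
```python
from h import *
p=arm.grab_frame('side'); cv2.imwrite('pics/e.png',p['pixels'][:,:,::-1])
for k,z in dict(power_top=.177,dust_brush=.165,upholstery=0,mug=0,polish_tin=0).items():
    print(k,[np.round(onz(p,m['uv'],z),3)[:2] for m in arm.mark_of(p,k)[:1]])
```

```text
power_top [array([ 0.717, -0.263])]
dust_brush [array([0.619, 0.154])]
upholstery [array([0.669, 0.322])]
mug [array([0.788, 0.119])]
polish_tin [array([ 0.78 , -0.053])]
```

View pics/e.png

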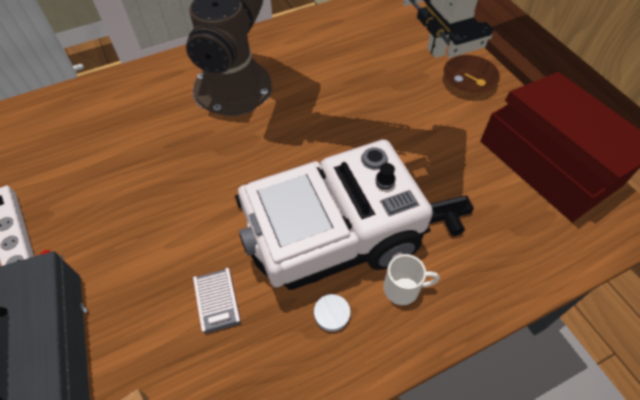

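The lid is flush (around 295,210), the pedals are up, everything else is in place and the arm is clear.

```bash
python3 -c "
from station import arm
print(arm.job_done())"
```

```text
the job is handed in; nothing more can be done
None
```

I pressed the cassette down to its seat, closed the lid flush, pressed and released the power pedal, and handed the job in at about 19 s; the hand-in call returned no verdict.

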